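# Dock the yellow tube block under the shaker's hold-down lip

## Robot

A 6-joint arm with a two-finger parallel gripper is mounted at the origin on the work surface. World frame = base frame: x ahead of the robot, y to its left, z up, the work surface at z = 0. Lengths are in m, angles in rad, forces in N, time in s.
With the tool pointing down it reaches from about 0.35 to 0.775 m from the base axis. Payload 7.3 kg.
Tool frame: the origin (TCP) lies at the very end of the fingers, on their centre line; the grasp point (between the pads) lies 19 mm behind it; z points along the fingers, y is the direction in which the jaws open and shut (so a half turn about z gives the same grasp; the last joint's range is limited). The gripper opens to 92 mm and grips with 3 to 60 N. Pads are 19 mm wide; open, the fingers measure 130 mm over their backs; the gripper's body (75 mm by 190 mm) begins 47 mm behind the grasp point.
Start: joints at [-1.329, 0.342, 1.524, -0, 1.275, -0.146], TCP at [0.199, -0.486, 0.227] pointing down, gripper open.
Joint ranges: [-2.53, 2.53], [-0.77, 2.02], [0.04, 2.7], [-1, 4.14], [0.28, 2.66], [-3.11, 3.11]. Speed limits (rad/s): [2.57, 2.57, 3.14, 3.14, 3.14, 3.14].

## Interface

Orientations are given as [roll, pitch, yaw] about the fixed x, y, z axes, in that order (R = Rz(yaw) Ry(pitch) Rx(roll)).
In Python, from cell import robot gives the robot as it stands.
- The arm moves only by the shell command python3 -m pendant 'ROWS' [OPENING] [FORCE]. ROWS is JSON, a list of rows, each a list of 2 entries, a list of its own where there are three numbers: the shift along the tool's x, y, z in mm, then the turn about the tool's z in degrees. In form: [[[x, y, z], turn], ...]. A call has 1 to 10 rows; each row is the pose to reach, as a shift and turn from the pose measured when the call began, along the tool's axes at that moment; what a row does not reach only later rows make up. A row lasts 1/12 s, in which the tool goes at most 41.7 mm and 7.16 degrees, less where a joint would pass 70% of its speed; a pose out of reach is approached as far as the arm can. A call with a gripper value outside its range is refused whole. OPENING is the opening, from 0 (shut) to 1 (fully open), set as the call begins (- or left out, the last holds). The fingers move at their own pace and stop on an object; FORCE is the grip in N (left out, the last holds). Time passes only in rows, so rows that repeat a pose let the fingers close. It gives the time, the measured TCP pose, the force and the opening at its end, in the units of the state.
- robot.observe(): the state, without advancing time (a new reading comes with each control period).
- robot.read_camera(name): name is "side" or "top" or "wrist"; returns the picture (400x640x3 uint8, red, green, blue); there is no depth.
- robot.calibration(name): a dict with "vfov" (degrees; the focal length in pixels is half the picture's height over the tangent of half this angle, whatever the lens; pixels are square), "cx", "cy" (the principal point, pixels), "k1" (the pictures are not rectified: a ray, as slopes to the right and down, at radius r is drawn at 1 + k1 r^2 times it, then the intrinsics apply), "rvec" (rotation vector, rad) and "tvec" (3), from world to camera coordinates, as OpenCV has them. Camera axes: x right, y down, z forward; pixel columns grow to the right and rows downward; lengths in m; the calibration is good to about 2 mm. A picture is of the moment at which its call begins: read the wrist's pose just before it. calibration takes no time and is no camera call; for the wrist camera it gives the pose at the moment of the call.
- robot.hand_in(): hands the job in, once; it reports no verdict.
Trained networks look in the newest picture that a camera, given by its name, has taken for a name from the list of things; names that differ only in an ending like _2 or _b are one class to them, and where a whole thing is asked for, a point or a joint stands for the part that bears it (a point fixed in the world has none). Each returns a list of dicts, best first, with "p" (0 to 1); they miss things now and then, are a little off and sometimes report something else, mostly with a low value. They report only what shows in the picture. A call takes as long as a camera call.
- robot.find_in(camera, query): "xy" ([column, row] as shares, 0 to 1, of the picture: columns of its width, rows of its height, amid what is visible of it).
The state is a dict: "time": time; "qpos": joint angles; "qvel": joint speeds; "joint_efforts": joint torques, N m; "tool_pos": TCP position; "tool_rot": TCP orientation; "contact_force": force on the tool from outside, world axes, zero at the start; "torque": the same for the moment, N m; "opening": finger opening in m.
Only numpy, scipy, OpenCV 4.12 (cv2) and the standard library are available. Lean on these libraries where they do the work, as an engineer would, in place of code of your own. Each camera call takes 0.05 s, during which the arm holds its last target.

## Task

Load the tube block with the yellow caps into the bench shaker: keeping it upright, stand it on the aluminium deck with its flat toe pointing at the dark hold-down lip, and slide the toe under the lip until it is fully home against the stop. Let go of it and leave the blue and the green tube blocks where they stand.

Things in the scene. Friction and masses are not known exactly. Their poses are not given: they have to be found in the camera images.
- yellow_block: Loose tube block, yellow top and caps, up to 0.5 kg. Origin: centre of its underside, z up. Dark steel base plate 90 (x) by 60 (y) by 10 mm. On it a block 44 wide (y) by 50 (x from -40 to +10), sides flat from z = 10 to 55; caps to z = 67. The bare plate from x = +10 to its tip at +45 is the toe. Grip across the 44 mm, at x = -15.
- blue_block: The same kind of tube block (same sizes and axes) with blue top and caps. A bystander.
- green_block: The same kind of tube block (same sizes and axes) with green top and caps. A bystander.
- shaker: Blue-grey bench shaker 210 (x) by 160 mm, fixed. Origin: centre of underside, z up. Flat deck at z = 60 mm, open for x below +60. At its +x end a dark lip: roof x +60 to +95, underside z = 78, top 86; open to -x, 80 wide inside (y -40 to +40); stop wall at x = +85. A block fully home has its axes along the shaker's and its origin at x = +40, y = 0, z = 60 mm.

How it is judged:
At the end, for the whole second after the job is handed in: The yellow block stands released and at rest, flat on the shaker's deck, with its toe under the lip: toe tip within 12 mm of the stop, sideways within 15 mm of the pocket's middle, turned by no more than 0.2 rad (11 degrees) (x of yellow_block in the frame of shaker between 0.028 and 0.045 m and y of yellow_block in the frame of shaker between -0.015 and 0.015 m and z of yellow_block in the frame of shaker between 0.056 and 0.065 m and angle between the x axis of yellow_block and the x axis of shaker, either way round below 0.2 rad and angle between yellow_block's own z axis and vertical below 0.1 rad and linear speed of yellow_block below 0.02 m/s); the robot touches nothing.
It fails at once if the yellow block is tipped by more than about 30 degrees (angle between yellow_block's own z axis and vertical above 0.55 rad).
It fails at once if the blue block is moved by more than 20 mm (distance of blue_block from where it was at the start of the episode above 0.02 m).
It fails at once if the green block is moved by more than 20 mm (distance of green_block from where it was at the start of the episode above 0.02 m).
It also fails if it takes over 40 s, if anything falls off the work surface, if the arm or the gripper's body presses on something with over 40 N, if the wrist force passes 120 N, or if a joint passes its speed limit or range.

## Working session

There is one attempt and no reset: what is moved stays moved. The work goes in short steps, Python scripts to look and compute and a shell command to move; the robot and the scene stay as the last step left them, time stands still between calls to the robot, and variables do not carry over. Pictures are saved under pics/ and viewed, and the job is handed in when it is done.

```bash
ls; mkdir -p pics; cat > h.py <<'E'
import numpy as np, cv2
from cell import robot
def shot(cam,fn):
    im=robot.read_camera(cam); cv2.imwrite('pics/'+fn,cv2.cvtColor(im,cv2.COLOR_RGB2BGR)); return im
def cal(cam):
    c=robot.calibration(cam); f=200/np.tan(np.radians(c['vfov'])/2)
    R=cv2.Rodrigues(np.array(c['rvec'],float))[0]; return c,f,R,np.array(c['tvec'],float)
def ray(c4,u,v):
    c,f,R,t=c4
    xd,yd=(u-c['cx'])/f,(v-c['cy'])/f
    rd=np.hypot(xd,yd); r=rd
    for _ in range(50): r=rd/(1+c['k1']*r*r)
    s=r/rd if rd>0 else 1
    d=R.T@np.array([xd*s,yd*s,1]); o=-R.T@t
    return o,d
def onz(c4,u,v,z):
    o,d=ray(c4,u,v); return o+d*(z-o[2])/d[2]
def proj(c4,P):
    c,f,R,t=c4
    p=(R@np.atleast_2d(P).T).T+t; x=p[:,:2]/p[:,2:]; r2=(x**2).sum(1,keepdims=True)
    return x*(1+c['k1']*r2)*f+np.array([c['cx'],c['cy']])
E
python3 - <<'E'
from h import *
s=robot.observe(); print(s)
for cam in ['top','side','wrist']:
    shot(cam,cam+'0.png'); print(cam,robot.calibration(cam))
    for q in ['yellow_block','blue_block','green_block','shaker']:
        r=robot.find_in(cam,q); print(q,[(round(x['p'],2),round(x['xy'][0]*640),round(x['xy'][1]*400)) for x in r[:3]])
E
```

```text
pics
{'time': 0.0, 'qpos': array([-1.32898189e+00,  3.42715403e-01,  1.52503061e+00, -2.24212697e-05,
        1.27536048e+00, -1.46007272e-01]), 'qvel': array([ 0.00124167, -0.00058648, -0.00088218,  0.0008096 ,  0.00068901,
       -0.0002895 ]), 'joint_efforts': array([ 2.30801488e-03, -4.31235623e+01, -2.44217205e+01,  7.20438897e-02,
        5.57907403e-02, -1.17971181e-04]), 'tool_pos': array([ 0.19845388, -0.4856111 ,  0.22604401]), 'tool_rot': array([-3.14009180e+00, -1.99035136e-04,  3.87828107e-01]), 'contact_force': array([-0.64708473, -0.15326873, -0.44942523]), 'torque': array([ 0.01257725, -0.01898433,  0.00516755]), 'opening': 0.0916249841974181}
top {'vfov': 45.90422622980229, 'cx': 320.43061242706034, 'cy': 200.53018614877843, 'k1': -0.06534933369034397, 'rvec': array([ 2.23743712, -2.18084024,  0.0590174 ]), 'tvec': array([-0.02045407,  0.54517841,  0.94206479])}
yellow_block [(0.84, 286, 235)]
blue_block [(0.62, 203, 228)]
green_block [(0.96, 268, 162)]
shaker [(0.79, 443, 217)]
side {'vfov': 48.49338236036513, 'cx': 316.8172728498855, 'cy': 199.51733907211684, 'k1': -0.12014569147387315, 'rvec': array([ 0.25619368, -2.82610206,  1.18027056]), 'tvec': array([0.55685252, 0.09493667, 0.75425485])}
yellow_block [(0.63, 366, 235)]
blue_block [(0.77, 352, 318)]
green_block [(0.59, 278, 246)]
shaker [(0.72, 361, 127)]
wrist {'vfov': 59.890404856358074, 'cx': 321.0736155312023, 'cy': 201.21520968262993, 'k1': -0.013018492887787163, 'rvec': array([-2.41937695,  1.62499182,  0.21645845]), 'tvec': array([-0.52418516, -0.03173215,  0.38852037])}
yellow_block []
blue_block []
green_block []
shaker []
```

View pics/top0.png

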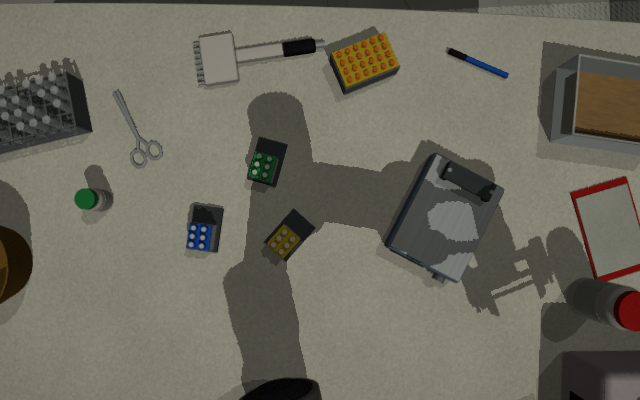

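View pics/side0.png

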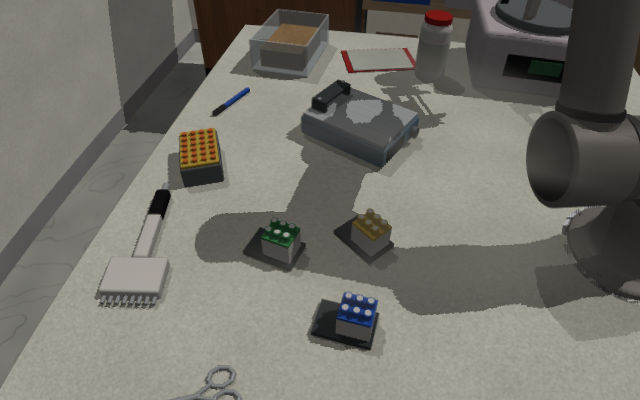

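The top view shows the yellow block at about (286,235) with its toe up-right, blue at (205,228), green at (267,162), and the shaker at (443,217) with its dark lip at (468,182). I'll enlarge these areas.

```bash
python3 - <<'E'
import cv2,numpy as np
a=cv2.imread('pics/top0.png')
def g(im): return (255*(im/255.)**0.6).astype('uint8')
y=cv2.resize(g(a[190:270,240:340]),None,fx=8,fy=8,interpolation=cv2.INTER_CUBIC)[:600]
cv2.imwrite('pics/cy.png',y)
s=cv2.resize(g(a[140:290,375:515]),None,fx=4,fy=4,interpolation=cv2.INTER_CUBIC)
cv2.imwrite('pics/cs.png',s)
E
```

```text
(no output)
```

View pics/cy.png

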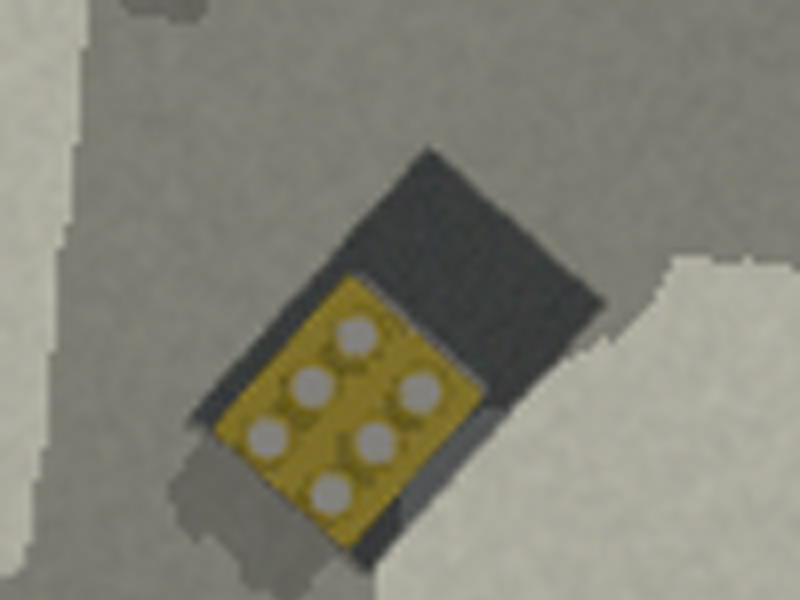

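View pics/cs.png

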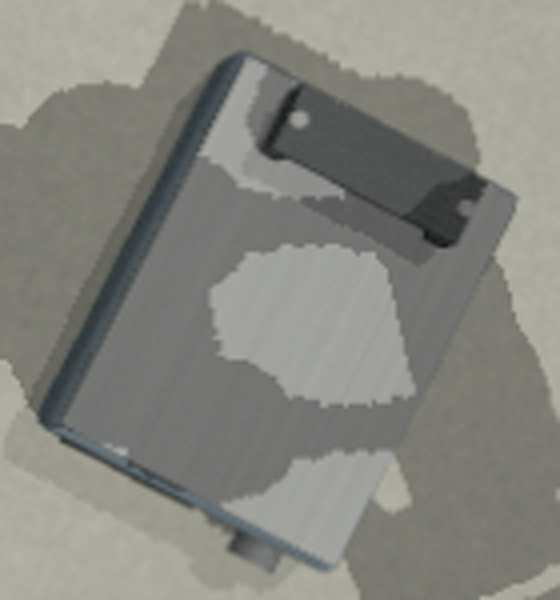

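```bash
cat > fit.py <<'E'
from h import *
from scipy.optimize import least_squares
C=cal('top')
def px(l,s,ox,oy): return [(u/s+ox-0.5+0.5/s,v/s+oy-0.5+0.5/s) for u,v in l]
for n,l,z,s,o in [('plate',[(430,147),(605,302)],.010,8,(240,190)),('top',[(352,275),(487,388),(350,548),(215,430)],.055,8,(240,190)),
  ('deck',[(242,50),(518,200),(332,570),(68,432)],.060,4,(375,140)),('lip',[(300,85),(487,182),(450,245),(265,150)],.086,4,(375,140))]:
    P=np.array([onz(C,u,v,z) for u,v in px(l,s,*o)])
    print(n); print(P.round(4))
    if len(P)==4: print('sides',np.linalg.norm(P-np.roll(P,-1,0),axis=1).round(4),'c',P.mean(0).round(4))
    d=P[0]-P[1]; print('y-axis ang',np.degrees(np.arctan2(d[1],d[0])))
    if len(P)==4:
        d=P[0]-P[3]+P[1]-P[2]; print('x-axis ang',np.degrees(np.arctan2(d[1],d[0])))
        
def model(q,pts):
    x,y,a=q;c,s=np.cos(a),np.sin(a);p=np.array(pts)/1000.
    return np.c_[x+c*p[:,0]-s*p[:,1],y+s*p[:,0]+c*p[:,1],p[:,2]]
pts=[(45,30,10),(45,-30,10),(10,22,55),(10,-22,55),(-40,-22,55),(-40,22,55)]
obs=np.array(px([(430,147),(605,302),(352,275),(487,388),(350,548),(215,430)],8,240,190))
r=least_squares(lambda q:(proj(C,model(q,pts))-obs).ravel(),[0.45,0.05,-0.7])
print('yellow',r.x,np.degrees(r.x[2]),r.fun.reshape(-1,2).round(2))
E
python3 fit.py
```

```text
plate
[[0.5292 0.0478 0.01  ]
 [0.4913 0.0027 0.01  ]]
y-axis ang 49.96058812562448
top
[[0.4971 0.0637 0.055 ]
 [0.4708 0.0307 0.055 ]
 [0.4318 0.0624 0.055 ]
 [0.4591 0.0955 0.055 ]]
sides [0.0422 0.0503 0.0429 0.0495] c [0.4647 0.0631 0.055 ]
y-axis ang 51.59000814949154
x-axis ang -39.531686749877224
deck
[[ 0.6431 -0.2254  0.06  ]
 [ 0.5741 -0.3625  0.06  ]
 [ 0.3935 -0.2735  0.06  ]
 [ 0.457  -0.1443  0.06  ]]
sides [0.1535 0.2014 0.144  0.2031] c [ 0.5169 -0.2514  0.06  ]
y-axis ang 63.28041235668756
x-axis ang -24.8923799429393
lip
[[ 0.6236 -0.2465  0.086 ]
 [ 0.5803 -0.3368  0.086 ]
 [ 0.5501 -0.3193  0.086 ]
 [ 0.5924 -0.2303  0.086 ]]
sides [0.1001 0.0349 0.0985 0.0351] c [ 0.5866 -0.2832  0.086 ]
y-axis ang 64.40686715102659
x-axis ang -28.853332085459762
yellow [ 0.47604716  0.05364174 -0.69100225] -39.5915123546402 [[-0.14 -0.33]
 [ 0.43 -0.14]
 [-0.25 -0.38]
 [ 0.16  0.58]
 [ 0.11  0.3 ]
 [-0.31 -0.06]]
```

```bash
cat >> h.py <<'E'
from scipy.spatial.transform import Rotation as Ro
def to(x,y,z,yawdeg):
    s=robot.observe(); R=Ro.from_euler('xyz',s['tool_rot']).as_matrix()
    d=R.T@(np.array([x,y,z])-s['tool_pos'])*1000
    t=-(yawdeg-np.degrees(s['tool_rot'][2])); t=(t+180)%360-180
    print('shift',d.round(1),'turn',round(t,1),'t',round(s['time'],2),'tcp',s['tool_pos'].round(4),np.degrees(s['tool_rot']).round(2))
E
python3 - <<'E'
from h import *
to(0.4645,0.0632,0.2,-39.6)
E
```

```text
shift [ 453.9 -407.9   26.7] turn 61.8 t 0.75 tcp [ 0.1986 -0.486   0.2267] [180.     0.    22.22]
```

```bash
python3 -m pendant '[[[28,-25,2],4],[[56,-50,4],8],[[84,-75,5],13],[[112,-100,7],18],[[140,-125,8],23],[[168,-150,10],28],[[196,-175,12],33],[[224,-200,14],38],[[252,-225,16],42],[[280,-250,18],46]]' 1 10; python3 - <<'E'
from h import *
to(0.4645,0.0632,0.2,-39.6)
E
```

```text
time: 1.58
tool_pos: [0.3637, -0.1471, 0.2089]
tool_rot: [3.141, -0.001, -0.419]
contact_force: [0.4, -0.9, -0.2]
opening: 0.092
shift [   6.5 -233.1    8.9] turn 15.6 t 1.58 tcp [ 0.3637 -0.1471  0.2089] [ 1.7999e+02 -6.0000e-02 -2.4010e+01]
```

```bash
python3 -m pendant '[[[1,-35,2],3],[[2,-70,3],6],[[3,-105,4],9],[[4,-140,6],12],[[5,-175,8],15],[[6,-205,9],15.6],[[6.5,-225,9],15.6],[[6.5,-233,9],15.6],[[6.5,-233,9],15.6]]'; python3 - <<'E'
from h import *
shot('wrist','w1.png')
s=robot.observe();print(np.linalg.norm(s['qvel']))
to(0.4645,0.0632,0.2,-39.6)
E
```

```text
time: 2.33
tool_pos: [0.4648, 0.0644, 0.1998]
tool_rot: [-3.141, -0.001, -0.689]
contact_force: [0.1, 0.4, 0.4]
opening: 0.0917
0.041196844499033825
shift [ 0.2 -0.1 -0.3] turn 0.1 t 2.38 tcp [0.4642 0.0633 0.1997] [ 1.7997e+02 -5.0000e-02 -3.9510e+01]
```

View pics/w1.png

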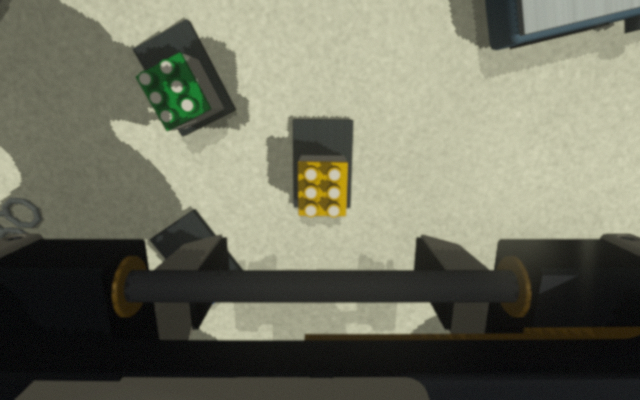

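The wrist view shows the yellow block centred at column ~322, aligned with the image axes, toe up. Next I check the fitted pose against this picture, and where the blue block lies.

```bash
cat >> fit.py <<'E'
E
python3 - <<'E' | tail -20
from fit import *
W=cal('wrist')
print(proj(W,model(r.x,pts)).round(1))
print('blue',onz(C,203,228,.05),'green',onz(C,268,162,.05))
im=cv2.imread('pics/w1.png'); c=cv2.resize(im[100:230,250:390],None,fx=4,fy=4,interpolation=cv2.INTER_CUBIC)
for p in proj(W,model(r.x,pts)): cv2.circle(c,tuple(int(v) for v in ((p-[250,100])*4+2)),4,(0,0,255),1)
cv2.imwrite('pics/w1c.png',c)
E
```

```text
[[ 0.6236 -0.2465  0.086 ]
 [ 0.5803 -0.3368  0.086 ]
 [ 0.5501 -0.3193  0.086 ]
 [ 0.5924 -0.2303  0.086 ]]
sides [0.1001 0.0349 0.0985 0.0351] c [ 0.5866 -0.2832  0.086 ]
y-axis ang 64.40686715102659
x-axis ang -28.853332085459762
yellow [ 0.47604716  0.05364174 -0.69100225] -39.5915123546402 [[-0.14 -0.33]
 [ 0.43 -0.14]
 [-0.25 -0.38]
 [ 0.16  0.58]
 [ 0.11  0.3 ]
 [-0.31 -0.06]]
[[291.2 117.6]
 [353.  117.7]
 [296.9 160.4]
 [347.4 160.4]
 [346.2 215.2]
 [297.8 215.2]]
blue [0.48508165 0.2193633  0.05      ] green [0.61609815 0.09761114 0.05      ]
```

View pics/w1c.png

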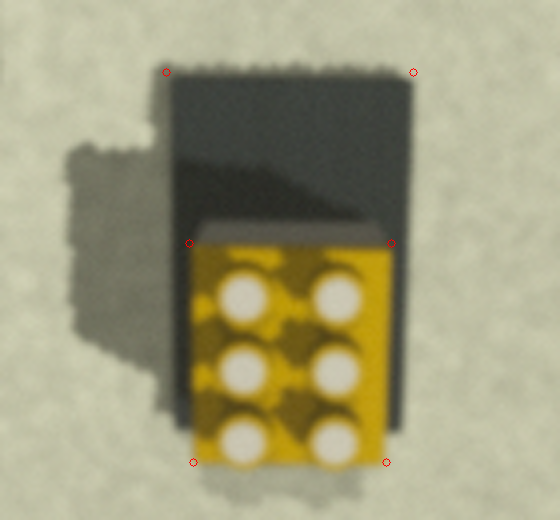

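The fit agrees with the wrist view to about 1 px, and the blue and green blocks stay clear of the fingers. Descending to TCP z = 18 mm.

```bash
python3 -m pendant '[[[0,0,30],0],[[0,0,60],0],[[0,0,90],0],[[0,0,118],0],[[0,0,142],0],[[0,0,160],0],[[0,0,172],0],[[0,0,180],0],[[0,0,182],0],[[0,0,182],0]]' && python3 -m pendant '[[[0,0,0],0],[[0,0,0],0],[[0,0,0],0],[[0,0,0],0],[[0,0,0],0],[[0,0,0],0],[[0,0,0],0],[[0,0,0],0],[[0,0,0],0],[[0,0,0],0]]' 0.3 25
```

```text
time: 3.22
tool_pos: [0.4641, 0.0623, 0.0178]
tool_rot: [3.141, -0.001, -0.691]
contact_force: [0.6, 0.4, 0.5]
opening: 0.0919
time: 4.05
tool_pos: [0.4642, 0.0625, 0.0178]
tool_rot: [3.141, -0.001, -0.691]
contact_force: [0.4, 1.7, 0.8]
opening: 0.044
```

Gripped: the opening reads 44 mm. Lifting.

```bash
python3 -m pendant '[[[0,0,-10],0],[[0,0,-30],0],[[0,0,-60],0],[[0,0,-90],0],[[0,0,-120],0],[[0,0,-145],0],[[0,0,-155],0],[[0,0,-160],0],[[0,0,-160],0]]'; python3 - <<'E'
from h import *
to(0.46,-0.22,0.178,-25.6)
shot('side','s2.png')
E
```

```text
time: 4.8
tool_pos: [0.4641, 0.0626, 0.1781]
tool_rot: [3.141, -0.001, -0.691]
contact_force: [0.7, 0.1, -4.6]
opening: 0.0437
shift [176.8 220.5   0.4] turn -14.0 t 4.8 tcp [0.4641 0.0626 0.1781] [ 1.7997e+02 -6.0000e-02 -3.9560e+01]
```

View pics/s2.png

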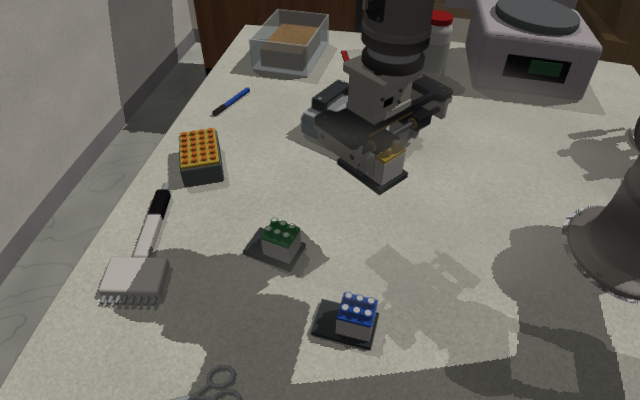

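The side view shows the yellow block held upright in the gripper at about (385,165), with green and blue undisturbed. Next I carry it above the shaker's open deck.

```bash
python3 -m pendant '[[[10,12,0],-1],[[30,37,0],-3],[[53,66,0],-5],[[76,95,0],-7],[[99,124,0],-9],[[122,153,0],-11],[[145,181,0],-13],[[162,203,0],-14],[[173,216,0],-14],[[177,220,0],-14]]';python3 -m pendant '[[[0,0,0],0]]'; python3 - <<'E'
from h import *
to(0.4988,-0.2419,0.178,-25.6)
shot('wrist','w3.png')
shot('top','t3.png')
to(0.4988,-0.2419,0.178,-25.6)
E
```

```text
time: 5.68
tool_pos: [0.4588, -0.2222, 0.1752]
tool_rot: [3.14, 0.004, -0.449]
contact_force: [-0.2, 0.9, -4.4]
opening: 0.0433
time: 5.77
tool_pos: [0.4582, -0.2229, 0.1737]
tool_rot: [3.14, 0.007, -0.451]
contact_force: [-0.0, 0.6, -5.2]
opening: 0.0439
shift [44.8 -0.6 -4.6] turn -0.3 t 5.77 tcp [ 0.4582 -0.2229  0.1737] [179.93   0.38 -25.86]
shift [45.7  0.7 -4.7] turn -0.2 t 5.87 tcp [ 0.4579 -0.2214  0.1737] [179.94   0.44 -25.77]
```

View pics/w3.png

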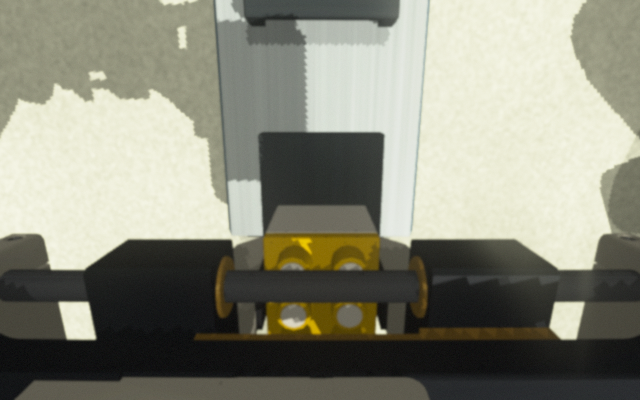

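View pics/t3.png

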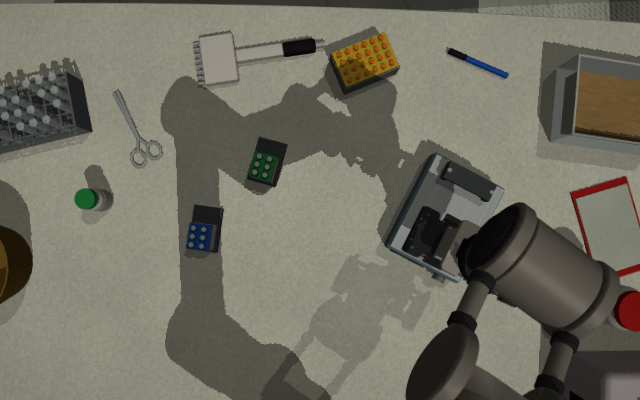

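The wrist view shows the held block with its toe up, centred at column ~322, and the lip ahead at (322,12), also centred. Pitch reads 0.4° and z is 4 mm low, so I'll check the joints and project the shaker model into this picture.

```bash
python3 - <<'E'
from h import *
s=robot.observe(); print(s['qpos'].round(3),s['joint_efforts'].round(1),s['contact_force'].round(1),s['torque'].round(2))
W=cal('wrist')
# deck edges in wrist: row samples
for n,p,z in [('deckL',[(218,30),(228,180),(231,230)],.06),('deckR',[(427,30),(418,150),(412,230)],.06),('lip front top',[(243,21),(398,22)],.086),('toe',[(260,134),(384,133)],.1737-.018+.01)]:
    print(n,[onz(W,u,v,z).round(4).tolist() for u,v in p])
im=cv2.imread('pics/w3.png'); c=cv2.resize(im[0:240,200:440],None,fx=2.5,fy=2.5,interpolation=cv2.INTER_CUBIC)
a=np.radians(-25.6);o=np.array([.5168,-.2505])
for x,y,z in [(60,-40,78),(60,40,78),(60,-49.5,86),(60,49.5,86),(60,-80,60),(60,80,60),(0,80,60),(0,-80,60)]:
    q=np.array([[o[0]+(np.cos(a)*x-np.sin(a)*y)/1e3,o[1]+(np.sin(a)*x+np.cos(a)*y)/1e3,z/1e3]])
    p=proj(W,q)[0]; print((x,y,z),p.round(1)); cv2.circle(c,tuple(int(v) for v in (p-[200,0])*2.5),4,(0,0,255),1)
cv2.imwrite('pics/w3c.png',c)
E
```

```text
[-0.6    0.367  1.643 -0.002  1.139  1.422] [ -1.  -44.8 -24.7  -0.1  -0.2  -0. ] [-0.   0.7 -3.9] [0.05 0.05 0.01]
deckL [[0.6006, -0.2077, 0.06], [0.5027, -0.1599, 0.06], [0.4649, -0.141, 0.06]]
deckR [[0.536, -0.3416, 0.06], [0.4593, -0.3044, 0.06], [0.3999, -0.2757, 0.06]]
lip front top [[0.5906, -0.229, 0.086], [0.5471, -0.3179, 0.086]]
toe [[0.5231, -0.2201, 0.1657], [0.4984, -0.2722, 0.1657]]
(60, -40, 78) [384.1  18.8]
(60, 40, 78) [262.6  19.2]
(60, -49.5, 86) [401.2  15.8]
(60, 49.5, 86) [245.6  16.3]
(60, -80, 60) [436.   24.8]
(60, 80, 60) [210.3  25.5]
(0, 80, 60) [217.1 112.6]
(0, -80, 60) [429.4 112. ]
```

View pics/w3c.png

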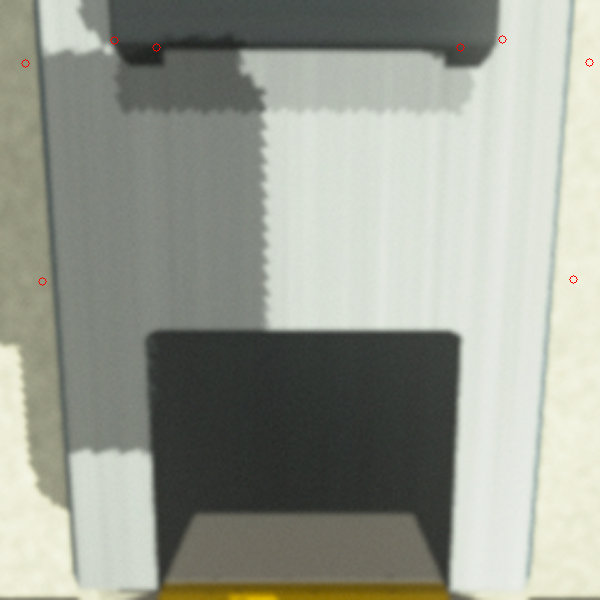

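The lip and deck edges match the model to within 2–3 mm, giving shaker yaw ≈ -25.9° and the toe mid-line within 1 mm of the pocket's. I go forward 30 mm and down to about 2 mm above the deck, with the toe still short of the lip.

```bash
python3 -m pendant '[[[12,0,8],0],[[24,0,22],0],[[30,0,42],0],[[30,0,60],0],[[30,0,74],0],[[30,0,83],0],[[30,0,88],0],[[30,0,91],0],[[30,0,92],0],[[30,0,92],0]]'; cat >> h.py <<'E'
def rel():
    s=robot.observe(); p=s['tool_pos']; 
    print('t',round(s['time'],2),'grip sx',round(1e3*(p[0]*.8996-p[1]*.4368-.573),1),'lat(target 1.2)',round(1e3*(p[0]*.4368+p[1]*.8996),1),'z',round(p[2]*1e3,1),np.degrees(s['tool_rot']).round(2),'F',s['contact_force'].round(1),'op',round(s['opening'],4))
E
python3 - <<'E'
from h import *
rel(); shot('wrist','w4.png'); shot('side','s4.png'); rel()
E
```

```text
time: 6.7
tool_pos: [0.4846, -0.2341, 0.0819]
tool_rot: [3.14, 0.007, -0.449]
contact_force: [-0.5, -0.1, -3.9]
opening: 0.044
t 6.7 grip sx -34.8 lat(target 1.2) 1.1 z 81.9 [179.94   0.39 -25.75] F [-0.5 -0.1 -3.9] op 0.044
t 6.8 grip sx -34.6 lat(target 1.2) 0.9 z 82.2 [179.93   0.36 -25.77] F [ 0.6  0.5 -4.3] op 0.0438
```

View pics/w4.png

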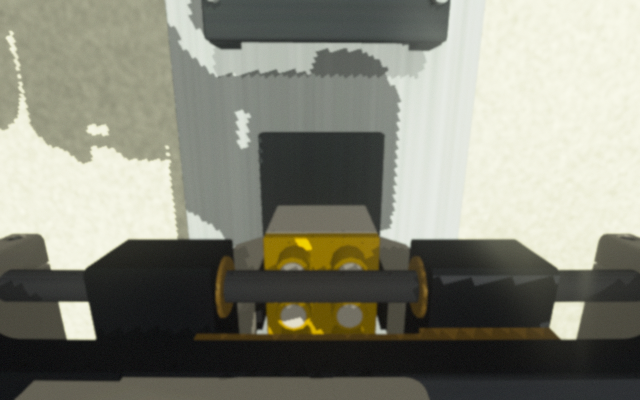

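View pics/s4.png

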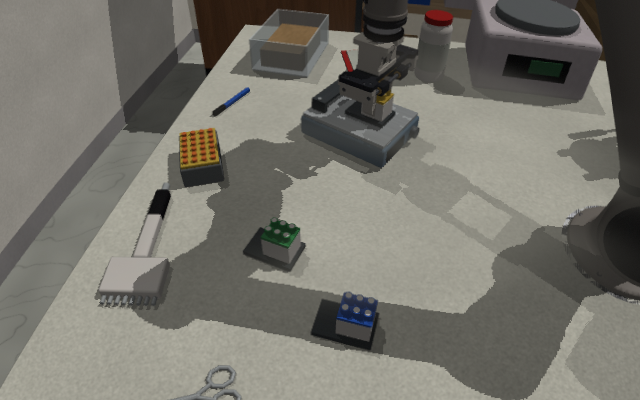

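Toe mid is at column 322 and the lip mid at 325, about 1 mm apart. The toe edge is level, with the lip front around row 45. Lowering 2 mm and sliding forward 45 mm.

```bash
python3 -m pendant '[[[4,0.5,1],0],[[10,0.8,2],0],[[16,1,2],0],[[22,1,2],0],[[28,1,2],0],[[34,1,2],0],[[39,1,2],0],[[43,1,2],0],[[45,1,2],0],[[45,1,2],0]]'; python3 - <<'E'
from h import *
rel(); shot('wrist','w5.png'); shot('side','s5.png'); rel()
im=cv2.imread('pics/s5.png'); cv2.imwrite('pics/s5c.png',cv2.resize(im[60:180,290:440],None,fx=4,fy=4,interpolation=cv2.INTER_CUBIC))
E
```

```text
time: 7.63
tool_pos: [0.5251, -0.255, 0.0798]
tool_rot: [3.14, 0.006, -0.45]
contact_force: [-0.3, 0.4, -4.9]
opening: 0.0438
t 7.63 grip sx 10.8 lat(target 1.2) -0.0 z 79.8 [179.93   0.35 -25.76] F [-0.3  0.4 -4.9] op 0.0438
t 7.73 grip sx 10.2 lat(target 1.2) 0.0 z 79.8 [179.93   0.38 -25.76] F [ 1.  -0.4 -4.7] op 0.0441
```

View pics/w5.png

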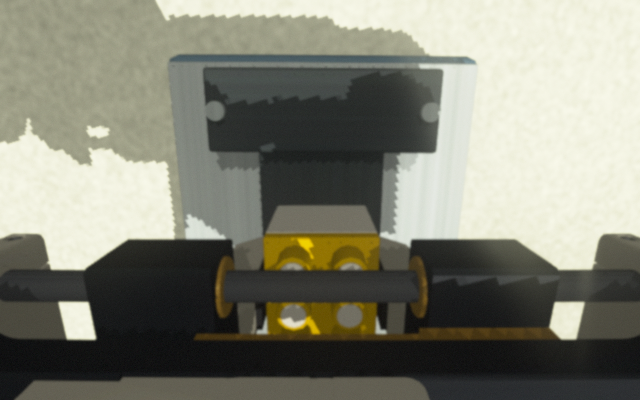

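View pics/s5c.png

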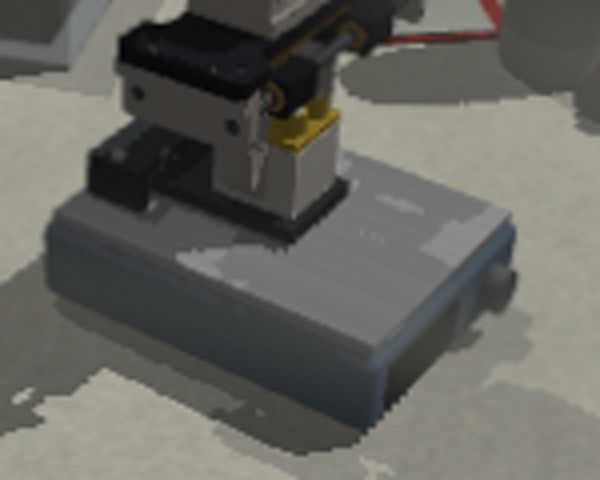

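The toe (columns 260–384, mid 322) is under the lip (203–442, mid 322.5) with no contact force. Now I advance gently toward the stop.

```bash
python3 -m pendant '[[[2,0,0],0],[[4,0,0],0],[[6,0,0],0],[[8,0,0],0],[[10,0,0],0],[[11,0,0],0],[[11,0,0],0]]'; python3 - <<'E'
from h import *
rel()
E
python3 -m pendant '[[[1,0,0],0],[[2,0,0],0],[[2,0,0],0]]'; python3 - <<'E'
from h import *
rel()
E
```

```text
time: 8.32
tool_pos: [0.5347, -0.2596, 0.0797]
tool_rot: [3.14, 0.007, -0.45]
contact_force: [0.1, 0.4, -4.2]
opening: 0.044
t 8.32 grip sx 21.4 lat(target 1.2) 0.0 z 79.7 [179.93   0.38 -25.76] F [ 0.1  0.4 -4.2] op 0.044
time: 8.57
tool_pos: [0.5367, -0.2606, 0.0797]
tool_rot: [3.14, 0.006, -0.45]
contact_force: [-0.9, -0.9, -4.6]
opening: 0.0437
t 8.57 grip sx 23.6 lat(target 1.2) 0.0 z 79.7 [179.93   0.36 -25.76] F [-0.9 -0.9 -4.6] op 0.0437
```

```bash
for i in 1 2; do python3 -m pendant '[[[0.5,0,0],0],[[1,0,0],0],[[1,0,0],0]]'; done; python3 - <<'E'
from h import *
rel()
E
```

```text
time: 8.82
tool_pos: [0.5377, -0.261, 0.0797]
tool_rot: [3.14, 0.006, -0.45]
contact_force: [-0.1, -0.0, -4.9]
opening: 0.044
time: 9.07
tool_pos: [0.5387, -0.2615, 0.0797]
tool_rot: [3.14, 0.006, -0.45]
contact_force: [0.1, 0.1, -4.3]
opening: 0.044
t 9.07 grip sx 25.8 lat(target 1.2) 0.0 z 79.7 [179.93   0.35 -25.76] F [ 0.1  0.1 -4.3] op 0.044
```

```bash
for i in 1 2; do python3 -m pendant '[[[0.5,0,0],0],[[1,0,0],0],[[1,0,0],0]]'; done
```

```text
time: 9.32
tool_pos: [0.5397, -0.262, 0.0797]
tool_rot: [3.14, 0.006, -0.45]
contact_force: [0.2, -0.0, -5.1]
opening: 0.0441
time: 9.57
tool_pos: [0.5407, -0.2625, 0.0798]
tool_rot: [3.14, 0.006, -0.45]
contact_force: [-0.1, 0.2, -4.4]
opening: 0.0439
```

```bash
for i in 1 2; do python3 -m pendant '[[[0.5,0,0],0],[[1,0,0],0],[[1,0,0],0]]'; done; python3 - <<'E'
from h import *
rel(); shot('wrist','w6.png')
W=cal('wrist')
im=cv2.imread('pics/w6.png'); cv2.imwrite('pics/w6c.png',cv2.resize(im[40:250,160:480],None,fx=2.5,fy=2.5,interpolation=cv2.INTER_CUBIC))
E
```

```text
time: 9.82
tool_pos: [0.5411, -0.2626, 0.0796]
tool_rot: [3.14, 0.007, -0.45]
contact_force: [-2.9, 1.5, -2.3]
opening: 0.0439
time: 10.07
tool_pos: [0.5412, -0.2627, 0.0795]
tool_rot: [3.141, 0.01, -0.45]
contact_force: [-5.1, 2.2, -2.0]
opening: 0.0437
t 10.07 grip sx 28.6 lat(target 1.2) 0.1 z 79.5 [179.94   0.55 -25.78] F [-5.1  2.2 -2. ] op 0.0437
```

View pics/w6c.png

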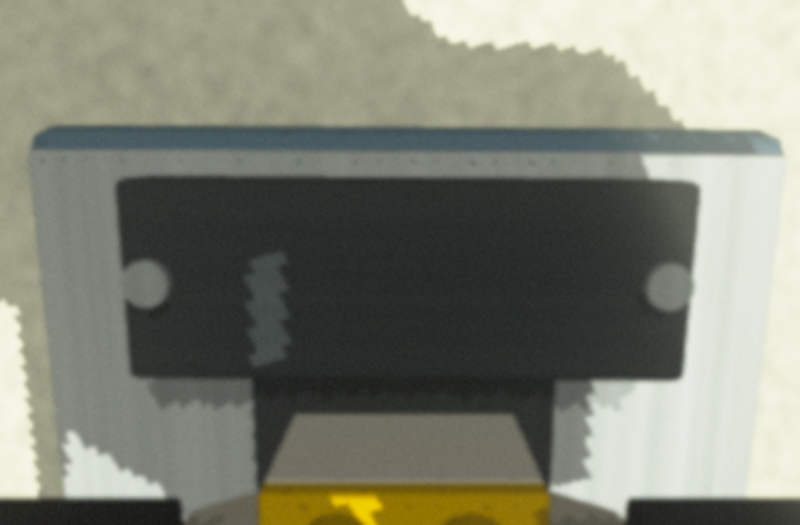

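Contact at the stop: about 5.5 N against the motion, block visibly seated under the lip. I back off 0.7 mm and lower onto the deck by feel.

```bash
python3 -m pendant '[[[-0.7,0,0],0],[[-0.7,0,0.5],0],[[-0.7,0,1],0],[[-0.7,0,1],0]]'; python3 -m pendant '[[[0,0,0.4],0],[[0,0,0.8],0],[[0,0,0.8],0]]'
```

```text
time: 10.45
tool_pos: [0.5408, -0.2625, 0.0785]
tool_rot: [3.141, 0.009, -0.45]
contact_force: [-0.1, -0.4, -4.4]
opening: 0.044
time: 10.7
tool_pos: [0.5409, -0.2626, 0.0783]
tool_rot: [3.14, 0.008, -0.45]
contact_force: [-4.2, 1.2, 1.2]
opening: 0.0439
```

The block is on the deck (Fz changed by +5.6 N) and against the stop. Releasing, with a light hold first.

```bash
python3 -m pendant '[[[0,0,0],0],[[0,0,0],0],[[0,0,0],0],[[0,0,0],0],[[0,0,0],0],[[0,0,0],0],[[0,0,0],0],[[0,0,0],0]]' 0.9; python3 -m pendant '[[[0,0,-5],0],[[0,0,-20],0],[[0,0,-40],0],[[0,0,-65],0],[[0,0,-90],0],[[0,0,-110],0],[[0,0,-120],0],[[0,0,-120],0]]'; python3 - <<'E'
from h import *
rel(); shot('wrist','w7.png'); shot('side','s7.png'); shot('top','t7.png')
im=cv2.imread('pics/s7.png'); cv2.imwrite('pics/s7c.png',cv2.resize(im[60:180,290:440],None,fx=4,fy=4,interpolation=cv2.INTER_CUBIC))
E
```

```text
time: 11.37
tool_pos: [0.5409, -0.2626, 0.0783]
tool_rot: [3.14, 0.008, -0.45]
contact_force: [-0.4, -0.1, -0.4]
opening: 0.0826
time: 12.03
tool_pos: [0.5429, -0.2636, 0.2011]
tool_rot: [3.14, 0.003, -0.45]
contact_force: [0.2, -1.3, 0.6]
opening: 0.0823
t 12.03 grip sx 30.5 lat(target 1.2) 0.1 z 201.1 [ 1.799e+02  1.700e-01 -2.577e+01] F [ 0.2 -1.3  0.6] op 0.0823
```

View pics/w7.png

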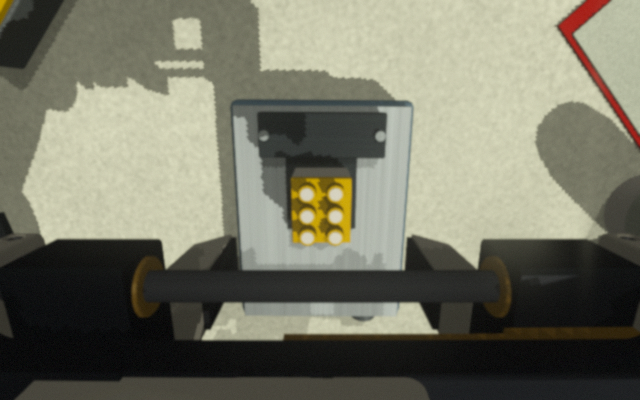

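View pics/s7c.png

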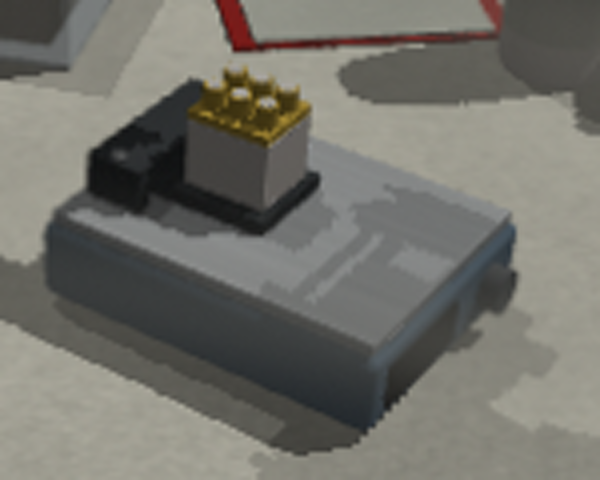

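The block stands upright and free on the deck at (321,210), toe under the lip, which sits at (322,135). A final relative measurement follows.

```bash
python3 - <<'E'
from h import *
im=cv2.imread('pics/w7.png'); c=im[100:250,230:420]; cv2.imwrite('pics/w7c.png',cv2.resize(c,None,fx=4,fy=4,interpolation=cv2.INTER_CUBIC))
W=cal('wrist'); e=np.array([.8996,-.4368]); n=np.array([.4368,.8996])
def m(u,v,z): p=onz(W,u,v,z)[:2]; return np.array([p@e,p@n])*1e3
lf=[m(259.5,158,.086),m(386,157.5,.086)]; lr=[m(257.5,113,.086),m(386.5,113,.086)]
top=[m(292,177.5,.115),m(351.5,177.5,.115),m(351,243,.115),m(292,244,.115)]
print(np.round(lf,1),np.round(lr,1),np.round(top,1))
lc=np.mean(lf+lr,0); tc=np.mean(top,0)
print('block origin in shaker', (tc-lc)+[77.5+15,0])
E
python3 - <<'E'
from h import *
for q in ['blue_block','green_block']:
    r=robot.find_in('top',q); print(q,[(round(x['p'],2),round(x['xy'][0]*640),round(x['xy'][1]*400)) for x in r[:2]])
a=cv2.imread('pics/top0.png').astype(int);b=cv2.imread('pics/t7.png').astype(int)
E
```

```text
[[632.6  48.8]
 [633.2 -48.7]] [[666.3  48.8]
 [666.5 -47.3]] [[623.5  21.6]
 [623.5 -19.9]
 [574.4 -20.8]
 [573.5  22.6]]
block origin in shaker [41.54756407  0.48802309]
blue_block [(0.9, 205, 230)]
green_block [(0.8, 265, 160)]
```

View pics/w7c.png

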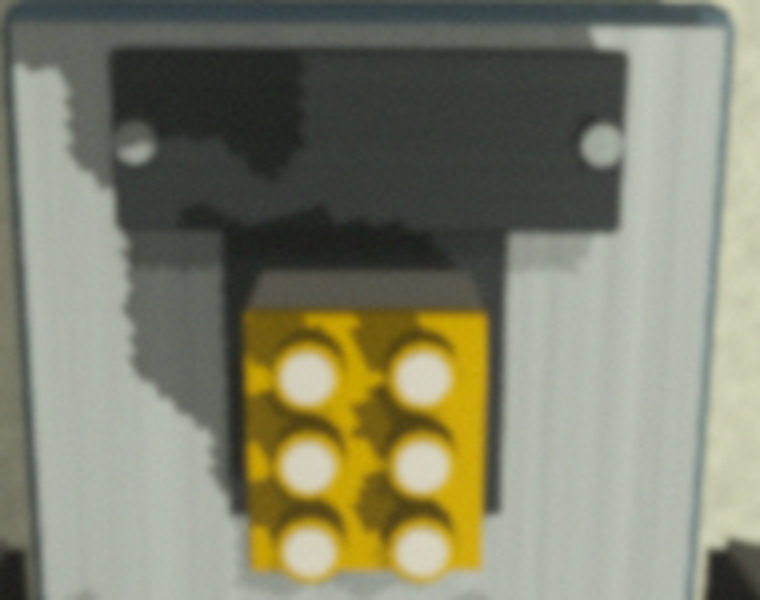

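The block measures x ≈ 41 mm (home is 40) and y ≈ 0.5 mm in the shaker frame, aligned. Blue and green are within network noise of where they started, and the gripper is clear. Handing in.

```bash
python3 - <<'E'
from h import *
print(robot.hand_in())
E
```

```text
the job is handed in; nothing more can be done
None
```

The yellow block is loaded in the shaker, toe under the lip and against the stop. I released it and handed the job in at about 12 s; `hand_in` gives no verdict.

- **Moves:** I gripped the block across its 44 mm sides and carried it upright to the deck. It slid under the lip until the stop pushed back with about 5 N. I then lowered it onto the deck by feel, opened the gripper and drew back 120 mm.
- **Final pose:** The last wrist picture puts the block at x ≈ 41.5 mm (home is 40) and y ≈ 0.5 mm in the shaker's frame. It is upright, and aligned to about 1° by eye.
- **Other blocks:** The detector found blue and green within about 3 pixels of where they started. That is within its noise, and nothing came near them.
- **Disagreement:** I felt the stop about 3.5 mm later than my camera estimate of the shaker predicted. The same wrist picture gives 41.5 mm, which is 1.5 mm beyond the stop. I put both down to calibration error.
- **Tool tilt:** The tool carried about 0.4° of unintended pitch during the insertion.

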